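# Take the grinding jar off the bench mill

### The arm

A 6-joint arm with a two-finger parallel gripper is mounted at the origin on a cart in front of the work surface, level with it; the furniture and walls round the work are solid. World frame = base frame: x ahead of the robot, y to its left, z up, the work surface at z = 0. Lengths are in m, angles in rad, forces in N, time in s.
With the tool pointing down it reaches from about 0.25 to 0.725 m from the base axis. Payload 4 kg.
Tool frame: the origin (TCP) lies midway between the tips of the shut fingers; the grasp point (between the pads) lies 19 mm behind it; y points along the fingers, z is the direction in which the jaws open and shut, and the axes are right-handed (so a half turn about y gives the same grasp; the last joint's range is limited). The gripper opens to 85 mm and grips with 20 to 120 N. Pads are 22 mm wide; open, the fingers measure 114 mm over their backs; the gripper's body (76 mm by 85 mm) begins 54 mm behind the grasp point. The pads swing forward as they close: fully open they stand 13 mm farther back than shut.
Start: joints at [1.157, 0.241, 0.005, 1.335, 0, 1.571], TCP at [0.201, 0.458, 0.231] pointing down, gripper open.
Joint ranges: [-2.72, 2.72], [-1.05, 1.87], [-1.09, 1.28], [-1.99, 2.15], [-1.42, 1.44], [-3.14, 3.14]. Speed limits (rad/s): [2.79, 2.79, 3.14, 3.14, 3.14, 3.14].

### API

Orientations are given as a unit quaternion [x, y, z, w].
In Python, from workcell import bot gives the robot as it stands. The module is installed in compiled form; this text tells all that it offers.
- The arm moves only by the shell command python3 -m handwheel 'ROWS' [OPENING]. ROWS is JSON, a list of rows, each a list of 6 numbers: the shift along the tool's x, y, z in units of 25 mm (1.0 is 25 mm), then the turn, a rotation vector about the tool's x, y, z in units of 10 degrees (1.0 is 10 degrees). A call has exactly 5 rows; each row is the pose to reach, as a shift and turn from the pose commanded when the call began, along the tool's axes at that moment; what a row does not reach only later rows make up. A row lasts 1/8 s, in which the tool goes at most 62.5 mm and 10.7 degrees, less where a joint would pass 70% of its speed; a pose out of reach is approached as far as the arm can. A call with a gripper value outside its range is refused whole. OPENING is the gripper command: -1 is shut, 1 is fully open, values between are in proportion, set as the call begins (- or left out, the last holds). The fingers move at their own pace and stop on an object; the grip force is fixed at half the most. Time passes only in rows, so rows that repeat a pose let the fingers close, or fill a call up. It gives the time, the measured TCP pose, the force and the opening at its end, in the units of the state.
- bot.get_obs(): the state, without advancing time (a new reading comes with each control period).
- bot.camera(name): name is "side" or "top" or "wrist"; returns a dict with "color" (420x560x3 uint8, red, green, blue), "fx", "fy", "cx", "cy" (pixels), "rvec" (rotation vector, rad) and "tvec" (3), from world to camera coordinates, as OpenCV has them. Camera axes: x right, y down, z forward; pixel columns grow to the right and rows downward; lengths in m; the calibration is good to about 2 mm. A picture is of the moment at which its call begins. There is no depth.
- bot.job_done(): hands the job in, once; it reports no verdict.
The state is a dict: "clock": time; "joint_pos": joint angles; "joint_vel": joint speeds; "tau": joint torques, N m; "eef_pos": TCP position; "tool_rot": TCP orientation; "ft_force": force on the tool from outside, world axes, zero at the start; "ft_torque": the same for the moment, N m; "grip_width": finger opening in m.
Only numpy, scipy, OpenCV 4.12 (cv2) and the standard library are available. Lean on these libraries where they do the work, as an engineer would, in place of code of your own. Each camera call takes 0.05 s, during which the arm holds its last target.

### The job

Take the grinding jar off the little bench mill: push the red release button all the way down (it stays down), turn the jar counter-clockwise until you feel it come up against its springy stop, ease back until it only just touches the stop, then lift it straight out and set it down gently, upright, on the middle of the cork mat. The bayonet is easily damaged, so do not force it: no hard pressing, no turning hard against the stop, no pulling while it is still caught. Leave everything else on the bench alone.

Things in the scene. Friction and masses are not known exactly. Their poses are not given: they have to be found in the camera images.
- mill: White drive base of the mill, fixed to the bench, 230 x 150 mm, deck 55 mm high. Origin on the bench under it; its x axis runs from the red button (85 mm towards -x) to the jar's axis (45 mm towards +x); z up.
- socket (a point): Point on the jar's axis on the mill's deck (z = 55 mm), where the jar's foot stands; axes as the mill's. More than 30 N between jar and mill damages the bayonet. The end stop of the bayonet meets the jar's lugs after 47 to 85 degrees of counter-clockwise turn (seen from above) from the locked position: set at assembly, differently on every mill, and not measured.
- ring_top (a point): Centre of the top of the aluminium bayonet ring round the jar's foot, 14.5 mm above the deck, 100 mm across. Its hook plates lie 2.5 mm above the jar's lugs, with two notches before the stop: lugs within about 3 degrees of first touching the stop lift freely; further back, or pressed further into the stop, they are caught after 2.5 mm. The stop is sprung: 8 N m per rad from first touch.
- release (a joint): Red release button with the lock pin, pressed straight down: 0 = up, jar locked; 0.007 m = fully down at its end stop, jar free to turn (free from 0.006 on). It moves at about 4 N plus light damping (25 N per m/s) and stays where it is left; at its end stop the press grows firm. More than 30 N from the robot on any part of the mill is too much.
- button_top (a point): Centre of the button's flat round top, 26 mm across, 79 mm above the bench when up; it stands 12 mm proud of its 38 mm black boss. The cap is soft: it gives 1 mm per 3 N, up to 5 mm, on top of the button's own 7 mm, and springs back.
- jar: Loose steel grinding jar, closed, 80 mm across, 94 mm high with its grip, 0.35 to 0.7 kg. Origin at the centre of its underside, z up. At the start it stands locked in the mill with its axes along the mill's. Foot 60 mm across with two brass lugs along +x and -x reaching 40 mm from the axis, 3 to 8 mm above the underside. While locked it has about 3 degrees of play.
- jar_grip (a point): Gripping point of the jar, on its axis 86 mm above its underside: in the blue upright bar on its lid, 60 mm long along the jar's x axis, 14 mm thick along its y axis, 34 mm high (from 26 mm below this point, where the lid is, to 8 mm above it). Take it across the 14 mm. Axes as the jar's.
- mat_pad: Square cork mat, 140 x 140 x 6 mm, fixed flat on the bench. Origin at the centre of its underside.
- mat_top (a point): Centre of the cork mat's upper side, where the jar is to stand.
- scoop: Small grey scoop, 138 mm long, at the left: leave alone.
- test_tile_0: Upright brown glazed test tile on a round foot, 82 mm high, at the back: leave alone.
- test_tile_2: Upright brown glazed test tile, 73 mm high, at the back: leave alone.
- test_tile_4: Upright dark glazed test tile, 69 mm high, at the back: leave alone.
- marker: Purple marker, 132 mm long, lying near the front left: leave alone.
There are look-alikes about, which are no part of the job. What is shaped like the jar but turquoise is not meant.

How it is judged:
On the way, in this order (a step that is already met when the one before it is completed fails the run):
1. the release button is fully down while the jar still stands unturned in its socket (value of joint release above 0.006 m and distance between jar and socket below 0.008 m and angle between the x axis of jar_grip and the x axis of socket, either way round below 0.2 rad), for 0.1 s.
2. the jar is turned towards its stop, still seated (angle between the x axis of jar_grip and the x axis of socket, either way round above 0.7 rad and distance between jar and socket below 0.008 m), for 0.1 s.
3. the jar is lifted clear of the bayonet ring, upright (z of jar in the frame of socket above 0.025 m and angle between jar's own z axis and vertical below 0.3 rad), for 0.1 s.
At the end, for the whole second after the job is handed in: the jar stands still and upright (within 0.08 rad) on the cork mat, its foot's centre within 30 mm of the mat's centre; the release button is still down (distance between jar and mat_top below 0.03 m and angle between jar's own z axis and vertical below 0.08 rad and contact force between jar and mat_pad above 1 N and linear speed of jar below 0.02 m/s and value of joint release above 0.006 m); the robot touches nothing.
It fails at once if the jar is forced against the mill: over 30 N between them (contact force between jar and mill above 30 N).
It fails at once if the robot presses on the mill with over 30 N (contact force between any of the arm, the fingers and mill above 30 N).
It fails at once if the jar is let fall (linear speed of jar above 0.5 m/s and contact force between the fingers and jar below 0.1 N).
It fails at once if the jar is set down hard (over 60 N on the mat) or tipped over (contact force between jar and mat_pad above 60 N or angle between jar's own z axis and vertical above 0.5 rad).
It fails at once if another thing on the bench is moved by more than 20 mm (distance of any of scoop, test_tile_0, test_tile_2, test_tile_4, marker from where it was at the start of the episode above 0.02 m).
It also fails if it takes over 67 s, if anything falls off the work surface, if the arm or the gripper's body presses on something with over 40 N, if the wrist force passes 120 N, or if a joint passes its speed limit or range.

## Working session

There is one attempt and no reset: what is moved stays moved. The work goes in short steps, Python scripts to look and compute and a shell command to move; the robot and the scene stay as the last step left them, time stands still between calls to the robot, and variables do not carry over. Pictures are saved under pics/ and viewed, and the job is handed in when it is done.

```bash
mkdir -p pics
python3 - <<'E'
from workcell import bot
import cv2
o=bot.get_obs(); print(o)
for n in("side","top","wrist"):
    c=bot.camera(n); cv2.imwrite(f"pics/{n}0.png",c["color"][:,:,::-1]); print(n,c["fx"],c["fy"],c["cx"],c["cy"],c["rvec"],c["tvec"])
E
```

```text
{'clock': 0.0, 'joint_pos': array([ 1.15697307e+00,  2.41452733e-01,  3.69798551e-03,  1.33519639e+00,
       -6.25792516e-06,  1.57082117e+00]), 'joint_vel': array([-0.00048466,  0.00054055,  0.00212111, -0.00011636, -0.00244433,
       -0.00044204]), 'tau': array([ 4.03409410e-05, -3.72322083e+01,  2.52404273e+01,  1.70644530e-02,
       -8.63097080e-05, -8.16713907e-06]), 'eef_pos': array([0.20079908, 0.45720445, 0.2303831 ]), 'tool_rot': array([ 0.69276807, -0.14542972,  0.14512105, -0.69127598]), 'ft_force': array([-0.79005994, -0.48846139,  0.25215241]), 'ft_torque': array([ 0.01613304, -0.065281  , -0.00451079]), 'grip_width': 0.08541261095921586}
side 453.39902621553387 453.39902621553387 281.1667553785636 211.38311133579657 [ 2.4967865  -0.57668104  0.16326032] [-0.53202966  0.22929672  1.30332053]
top 409.03230861871833 409.03230861871833 277.3657013478394 211.6140015705439 [ 2.19033241 -2.20779684  0.07507399] [-0.04499277  0.56274428  1.12753392]
wrist 308.1535876537972 308.1535876537972 278.28368285560674 210.68065549146385 [-2.40722161 -1.57314829 -0.23661647] [-0.49752184 -0.0391691   0.38017677]
```

View pics/side0.png

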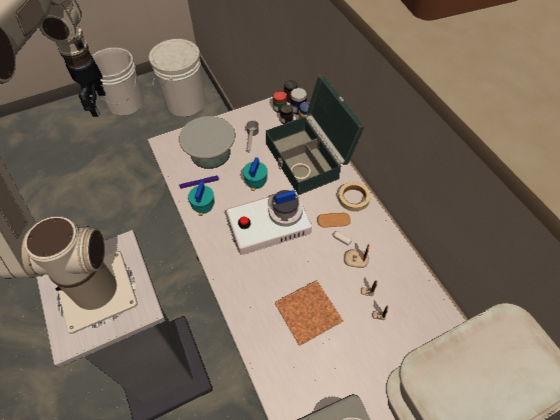

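View pics/top0.png

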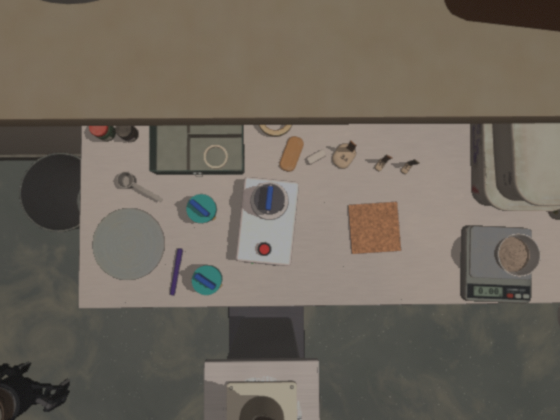

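View pics/wrist0.png

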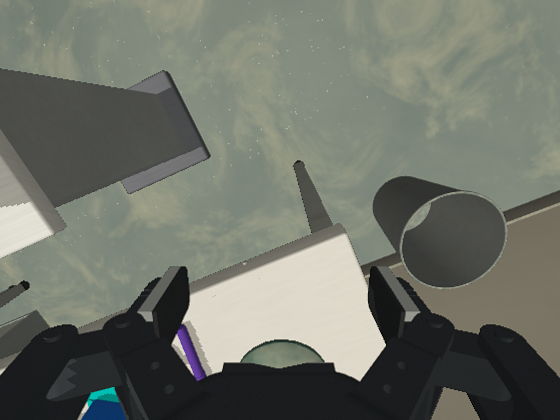

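The top view shows the red button at about (264,249), the jar's blue bar at about (269,199) and the mat at about (375,228). In the side view they are at about (244,222), (285,197) and (308,312). I'll enlarge the views to measure these properly.

```bash
cat > h.py <<'E'
import numpy as np, cv2
from scipy.optimize import least_squares
from scipy.spatial.transform import Rotation as R
CAMS={"side":(453.399,281.1668,211.3831,[2.4967865,-0.57668104,0.16326032],[-0.53202966,0.22929672,1.30332053]),
"top":(409.0323,277.3657,211.614,[2.19033241,-2.20779684,0.07507399],[-0.04499277,0.56274428,1.12753392])}
def fromcam(c): return (c["fx"],c["cx"],c["cy"],c["rvec"],c["tvec"])
def proj(C,p):
    f,cx,cy,r,t=C; K=np.array([[f,0,cx],[0,f,cy],[0,0,1.]])
    return cv2.projectPoints(np.array(p,float).reshape(-1,3),np.array(r,float),np.array(t,float),K,None)[0].reshape(-1,2)
def atz(C,uv,z):
    f,cx,cy,r,t=C; Rm=R.from_rotvec(r).as_matrix(); o=-Rm.T@np.array(t)
    d=Rm.T@np.array([(uv[0]-cx)/f,(uv[1]-cy)/f,1]); return o+d*(z-o[2])/d[2]
def tri(obs):
    s=least_squares(lambda p:np.concatenate([proj(C,p)[0]-uv for C,uv in obs]),[.4,0,.05])
    return s.x,np.abs(s.fun).max()
E
python3 - <<'E'
import cv2
a=cv2.imread("pics/top0.png")[170:275,220:340]; cv2.imwrite("pics/t1.png",cv2.resize(a,None,fx=5.5,fy=5.5,interpolation=cv2.INTER_CUBIC))
a=cv2.imread("pics/side0.png")[180:255,215:320]; cv2.imwrite("pics/s1.png",cv2.resize(a,None,fx=7,fy=7,interpolation=cv2.INTER_CUBIC))
E
```

```text
(no output)
```

View pics/t1.png

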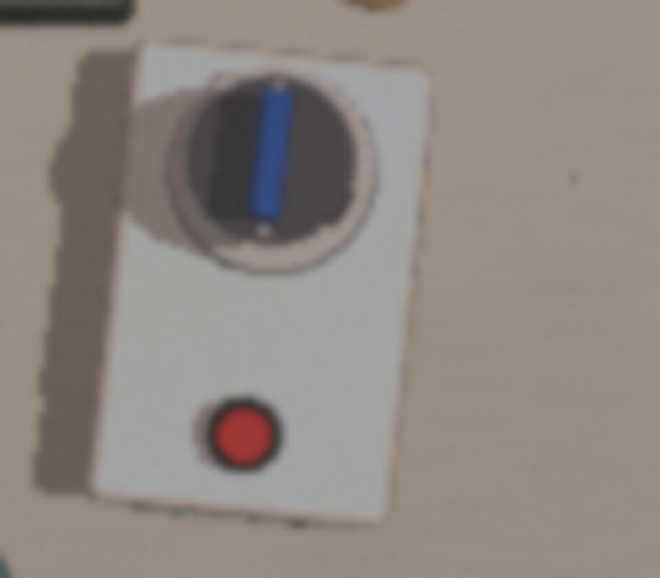

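View pics/s1.png

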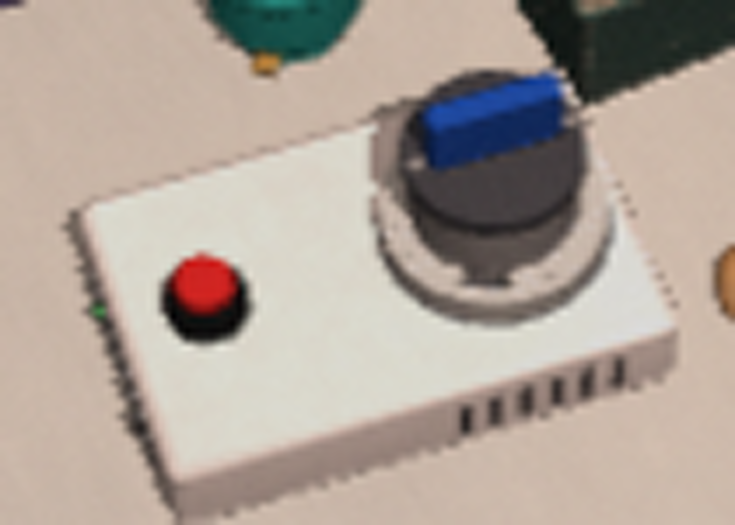

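Run:
```python
from h import *
T=lambda u,v:np.array([(u+.5)/5.5-.5+220,(v+.5)/5.5-.5+170]); S=lambda u,v:np.array([(u+.5)/7-.5+215,(v+.5)/7-.5+180])
c=CAMS
print("button",tri([(c["top"],T(243,435)),(c["side"],S(205,283))]))
gt=T(272,155)
print("griptop",tri([(c["top"],gt),(c["side"],S(495,107))]))
# bar ends top
print("bar ends", atz(c["top"],T(281,90),.149),atz(c["top"],T(264,220),.149))
# deck corners
obs=[("top",T(140,43),(115,75)),("top",T(429,72),(115,-75)),("top",T(385,522),(-115,-75)),("top",T(93,495),(-115,75)),
("side",S(85,207),(-115,75)),("side",S(180,478),(-115,-75)),("side",S(675,330),(115,-75))]
def P(q,l,z): 
    a=q[2]; x,y=np.array(l)/1000.; return [q[0]+x*np.cos(a)-y*np.sin(a),q[1]+x*np.sin(a)+y*np.cos(a),z]
f=lambda q:np.concatenate([proj(c[n],P(q,l,q[3]))[0]-uv for n,uv,l in obs])
s=least_squares(f,[.4,0,0,.055]); print(s.x,s.fun.reshape(-1,2).round(1))
q=s.x
print("btn",P(q,(-85,0),.079),"jar",P(q,(45,0),.055+.086), "top px of grip",proj(c["top"],P(q,(45,0),.149)),gt)
# mat by colour
for n in("top","side"):
    im=cv2.imread(f"pics/{n}0.png"); h=cv2.cvtColor(im,cv2.COLOR_BGR2HSV)
    m=((h[...,0]<16)&(h[...,1]>110)&(h[...,2]>60)).astype(np.uint8)
    k,l,st,ce=cv2.connectedComponentsWithStats(m)
    i=[i for i in range(1,k) if st[i,4]>900]
    for j in i:
        print(n,st[j],ce[j],atz(c[n],ce[j],.006))
```

```text
button (array([ 0.46227433, -0.01238147,  0.07797207]), np.float64(0.326747942827609))
griptop (array([ 0.59074215, -0.02780515,  0.14536458]), np.float64(0.4989328630405794))
bar ends [ 0.6187539  -0.03174127  0.149     ] [ 0.56012823 -0.02367539  0.149     ]
[ 0.5375696  -0.0203746  -0.11027523  0.0477258 ] [[-1.2 -2. ]
 [ 0.9 -1.6]
 [ 0.5  0.9]
 [-1.7  0.1]
 [-1.7  0.4]
 [-1.4  2. ]
 [ 1.3  0.3]]
btn [np.float64(0.4530859071961829), np.float64(-0.011020193334575365), 0.079] jar [np.float64(0.5822962672161517), np.float64(-0.02532693522467953), 0.141] top px of grip [[268.19655888 200.6389025 ]] [269.04545455 197.77272727]
top [ 349  203   51   50 2253] [373.93608522 227.54993342] [ 0.51581332 -0.32176765  0.006     ]
side [ 417    0  100   21 1130] [453.29380531   7.08141593] [1.77933024 0.66503614 0.006     ]
side [ 275  281   68   64 2395] [307.99958246 312.11064718] [ 0.51634933 -0.32516891  0.006     ]
```

```bash
cat >> h.py <<'E'
def plan(o,target,zyaw=None):
    "shift/turn in row units from measured pose to target position and a tool-down pose whose z axis has world yaw zyaw (nearest half turn)"
    q=R.from_quat(o["tool_rot"]); sh=q.inv().apply(np.array(target)-o["eef_pos"])/.025
    if zyaw is None: return sh.round(3)
    best=None
    for k in(0,np.pi):
        z=np.array([np.cos(zyaw+k),np.sin(zyaw+k),0]); y=np.array([0,0,-1.]); x=np.cross(y,z)
        rv=(q.inv()*R.from_matrix(np.c_[x,y,z])).as_rotvec()
        if best is None or np.linalg.norm(rv)<np.linalg.norm(best): best=rv
    return sh.round(3),np.degrees(best).round(2)/10
E
python3 - <<'E'
from h import *
from workcell import bot
o=bot.get_obs(); print(R.from_quat(o["tool_rot"]).as_matrix().round(3))
print(plan(o,[.462,-.0124,.2],-.12+np.pi/2))
E
```

```text
[[ 0.916 -0.001  0.402]
 [-0.402 -0.001  0.916]
 [-0.    -1.    -0.002]]
(array([ 17.12 ,   1.245, -13.002]), array([ 9.000e-03, -1.684e+00, -1.000e-03]))
```

```bash
python3 -m handwheel '[[1.7,0,-1.3,0,0,0],[3.4,0,-2.6,0,0,0],[5.1,0,-3.9,0,0,0],[6.8,0,-5.2,0,0,0],[8.5,0,-6.5,0,-0.8,0]]' -1
python3 -m handwheel '[[1.7,0,-1.3,0,0,0],[3.4,0,-2.6,0,0,0],[5.1,0,-3.9,0,0,0],[6.8,0,-5.2,0,-0.4,0],[8.5,0,-6.5,0,-0.8,0]]'
python3 - <<'E'
from h import *
from workcell import bot
c=bot.camera("wrist"); cv2.imwrite("pics/w1.png",c["color"][:,:,::-1])
o=bot.get_obs(); print(o["joint_pos"].round(3),o["eef_pos"],o["ft_force"]); print(plan(o,[.462,-.0124,.2],-.12+np.pi/2))
for p in ([.4623,-.0124,.079],[.5907,-.0278,.149]): print(proj(fromcam(c),p))
E
```

```text
clock: 0.78
eef_pos: [0.3307, 0.222, 0.2312]
tool_rot: [0.701, -0.095, 0.095, -0.701]
ft_force: [0.2, 0.1, -0.4]
grip_width: -0.0001
clock: 1.4
eef_pos: [0.4915, 0.008, 0.2311]
tool_rot: [-0.705, 0.047, -0.047, 0.706]
ft_force: [0.3, -0.4, 0.3]
grip_width: 0.0
[ 0.009  0.229 -0.012  1.327 -0.004  0.145] [0.49527724 0.00312551 0.23071731] [ 4.93679275 -2.8960821   0.24121397]
(array([-1.239,  1.227, -0.791]), array([ 0.022, -0.092,  0.021]))
[[254.52450881 169.24675238]]
[[253.85352531 330.95521729]]
```

View pics/w1.png

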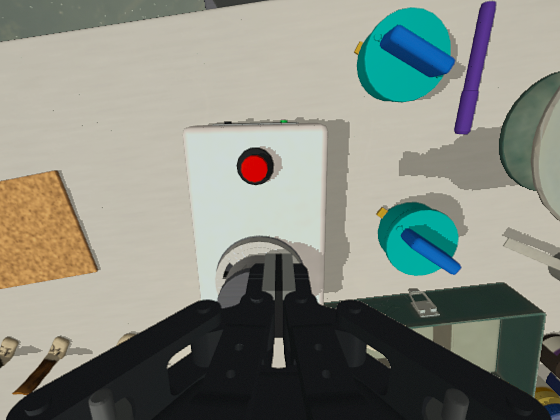

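```bash
python3 -m handwheel '[[-0.5,0.5,-0.3,0,0,0],[-1.2,1.5,-0.8,0,-0.1,0],[-1.2,2.8,-0.8,0,-0.1,0],[-1.2,3.6,-0.8,0,-0.1,0],[-1.2,4.4,-0.8,0,-0.1,0]]' -1
python3 - <<'E'
from h import *
from workcell import bot
c=bot.camera("wrist"); cv2.imwrite("pics/w2.png",c["color"][:,:,::-1])
o=bot.get_obs(); print(o["joint_pos"].round(3),o["joint_vel"].round(3),o["eef_pos"],o["ft_force"]); print(plan(o,[.4623,-.0124,.082],-.12+np.pi/2))
print("cam in tool",R.from_quat(o["tool_rot"]).inv().apply(-R.from_rotvec(c["rvec"]).inv().apply(c["tvec"])-o["eef_pos"]))
for p in ([.4623,-.0124,.079],[.5907,-.0278,.149]): print(proj(fromcam(c),p))
E
```

```text
clock: 2.08
eef_pos: [0.4578, -0.0061, 0.1203]
tool_rot: [0.706, -0.042, 0.041, -0.706]
ft_force: [0.3, 0.4, 1.0]
grip_width: 0.0002
[-0.013  0.245 -0.301  1.03   0.     0.104] [ 0.    -0.013  0.02   0.086 -0.001 -0.001] [ 0.45606373 -0.00602906  0.11790034] [ 0.04446096  0.18501762 -2.16869584]
(array([ 0.285,  1.435, -0.223]), array([ 0.003,  0.015, -0.03 ]))
cam in tool [-0.07564832 -0.14427053 -0.00073948]
[[271.12305792 246.77786031]]
[[269.26641537 512.25364121]]
```

View pics/w2.png

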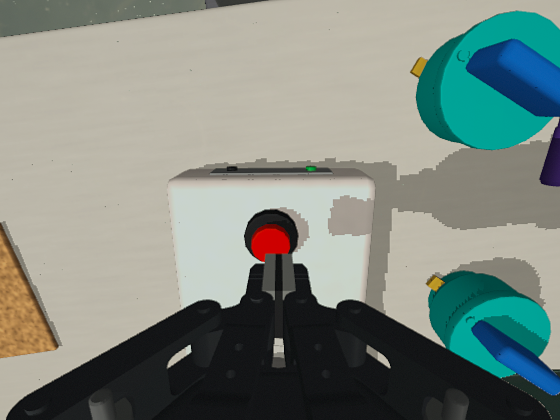

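The button is at about (270,244), which agrees with the prediction, so I'll go down onto it.

```bash
python3 -m handwheel '[[0.28,0.3,-0.22,0,0,0],[0.28,0.8,-0.22,0,0,0],[0.28,1.1,-0.22,0,0,0],[0.28,1.25,-0.22,0,0,0],[0.28,1.25,-0.22,0,0,0]]' -1
python3 - <<'E'
from h import *
from workcell import bot
o=bot.get_obs(); print(o["eef_pos"],o["ft_force"]); print(plan(o,[.4623,-.0124,.07],-.12+np.pi/2))
E
```

```text
clock: 2.75
eef_pos: [0.4646, -0.0124, 0.0899]
tool_rot: [0.706, -0.041, 0.041, -0.706]
ft_force: [0.4, -0.3, 0.2]
grip_width: -0.0
[ 0.46458035 -0.01242476  0.08992605] [ 0.37430099 -0.29790872  0.24189768]
(array([-0.09 ,  0.797, -0.01 ]), array([ 0.   ,  0.017, -0.002]))
```

```bash
python3 -m handwheel '[[-0.08,0.2,0,0,0,0],[-0.08,0.4,0,0,0,0],[-0.08,0.5,0,0,0,0],[-0.08,0.6,0,0,0,0],[-0.08,0.6,0,0,0,0]]' -1
python3 -m handwheel '[[0,0.04,0,0,0,0],[0,0.08,0,0,0,0],[0,0.12,0,0,0,0],[0,0.12,0,0,0,0],[0,0.12,0,0,0,0]]' -1
```

```text
clock: 3.38
eef_pos: [0.4626, -0.0122, 0.075]
tool_rot: [-0.706, 0.041, -0.041, 0.706]
ft_force: [-2.2, -0.2, 2.3]
grip_width: -0.0001
clock: 4.0
eef_pos: [0.4626, -0.0122, 0.072]
tool_rot: [-0.706, 0.042, -0.041, 0.706]
ft_force: [-1.6, 0.3, 3.0]
grip_width: -0.0
```

```bash
python3 -m handwheel '[[0,0.04,0,0,0,0],[0,0.08,0,0,0,0],[0,0.1,0,0,0,0],[0,0.1,0,0,0,0],[0,0.1,0,0,0,0]]' -1
python3 -m handwheel '[[0,0.04,0,0,0,0],[0,0.08,0,0,0,0],[0,0.08,0,0,0,0],[0,0.08,0,0,0,0],[0,0.08,0,0,0,0]]' -1
```

```text
clock: 4.62
eef_pos: [0.4627, -0.0122, 0.0698]
tool_rot: [-0.706, 0.041, -0.041, 0.706]
ft_force: [-4.1, 0.5, 5.5]
grip_width: 0.0003
clock: 5.25
eef_pos: [0.4627, -0.0122, 0.0684]
tool_rot: [-0.706, 0.041, -0.042, 0.706]
ft_force: [-5.8, -0.1, 10.3]
grip_width: -0.0003
```

The press is firm at 10 N and the height matches the button's end stop. I'll retreat, open the gripper and look down at the jar.

```bash
python3 -m handwheel '[[0,-0.5,0,0,0,0],[0,-2,0,0,0,0],[0,-4,0,0,0,0],[0,-5.5,0,0,0,0],[0,-6.4,0,0,0,0]]' -1
python3 -m handwheel '[[0.5,0,0,0,0,0],[1.5,0,0,0,0,0],[2,0,0,0,0,0],[2.5,0,0,0,0,0],[2.5,0,0,0,0,0]]' 1
python3 - <<'E'
from h import *
from workcell import bot
c=bot.camera("wrist"); cv2.imwrite("pics/w3.png",c["color"][:,:,::-1])
s=bot.camera("side"); cv2.imwrite("pics/s3.png",cv2.resize(s["color"][180:255,215:320,::-1],None,fx=7,fy=7,interpolation=cv2.INTER_CUBIC))
o=bot.get_obs(); print(o["joint_vel"].round(3),o["eef_pos"],o["ft_force"]); print(plan(o,[.5907,-.0278,.2],-.12+np.pi/2))
for p in ([.4623,-.0124,.072],[.5907,-.0278,.149]): print(proj(fromcam(c),p))
E
```

```text
clock: 5.88
eef_pos: [0.4643, -0.0124, 0.2302]
tool_rot: [0.706, -0.04, 0.043, -0.706]
ft_force: [0.8, -0.4, -0.2]
grip_width: 0.0
clock: 6.5
eef_pos: [0.5252, -0.0196, 0.2266]
tool_rot: [0.706, -0.042, 0.041, -0.706]
ft_force: [-1.0, -0.2, 0.2]
grip_width: 0.0853
[-0.001 -0.014 -0.005  0.001  0.     0.001] [ 0.52436436 -0.01950296  0.22709267] [-0.43840707 -0.43592205  0.26510598]
(array([ 2.675,  1.08 , -0.02 ]), array([ 0.001,  0.017, -0.008]))
[[279.51207759 129.4823597 ]]
[[279.1647619  296.94797311]]
```

View pics/w3.png

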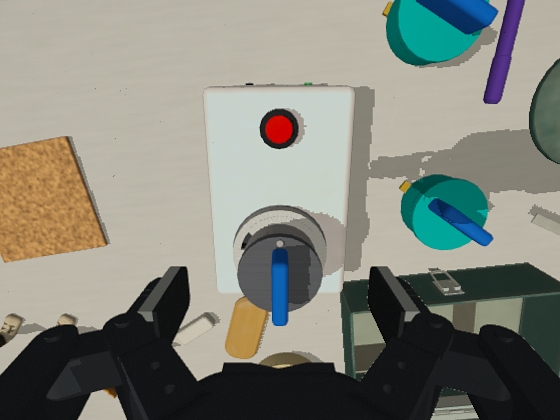

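View pics/s3.png

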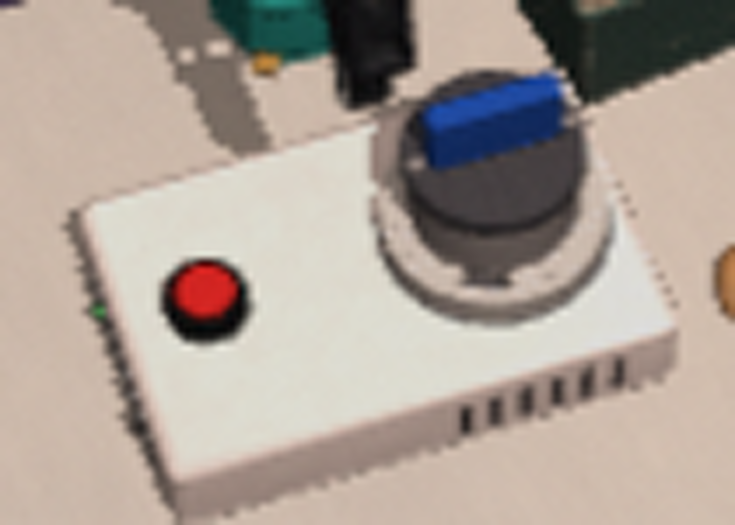

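```bash
cat >> h.py <<'E'
def bluemask(img,box):
    h=cv2.cvtColor(img,cv2.COLOR_RGB2HSV); m=((h[...,0]>104)&(h[...,0]<128)&(h[...,1]>130)&(h[...,2]>60)).astype(np.uint8)
    o=np.zeros_like(m); u0,u1,v0,v1=box; o[v0:v1,u0:u1]=m[v0:v1,u0:u1]; return o
def mom(m):
    M=cv2.moments(m,True); return np.array([M["m10"]/M["m00"],M["m01"]/M["m00"],M["mu20"]/M["m00"]/5,M["mu02"]/M["m00"]/5,M["mu11"]/M["m00"]/5]),M["m00"]
def barmom(C,q,base,lo=.060,hi=.094):
    a=q[2]; P=[]
    for x in(-.03,.03):
        for y in(-.007,.007):
            for z in(lo,hi): P.append([q[0]+x*np.cos(a)-y*np.sin(a),q[1]+x*np.sin(a)+y*np.cos(a),base+z])
    hull=cv2.convexHull(proj(C,P).astype(np.float32)); S=16
    m=np.zeros((420*2,560*2),np.uint8)
    M=cv2.moments(hull)
    return np.array([M["m10"]/M["m00"],M["m01"]/M["m00"],M["mu20"]/M["m00"]/5,M["mu02"]/M["m00"]/5,M["mu11"]/M["m00"]/5])
def fitbar(obs,q0,base):
    "obs: list of (C,mask)"
    t=[mom(m)[0] for _,m in obs]
    return least_squares(lambda q:np.concatenate([barmom(C,q,base)-b for (C,_),b in zip(obs,t)]),q0,diff_step=1e-3)
E
python3 - <<'E'
from h import *
from workcell import bot
c=bot.camera("wrist"); s=bot.camera("side"); t=bot.camera("top")
mw=bluemask(c["color"],(240,320,230,345)); ms=bluemask(s["color"],(272,300,185,208))
t0=cv2.imread("pics/top0.png")[:,:,::-1]
mt=bluemask(np.ascontiguousarray(t0),(255,285,175,220))
print(mw.sum(),ms.sum(),mt.sum())
O={"w":(fromcam(c),mw),"s":(fromcam(s),ms),"t":(CAMS["top"],mt)}
for k in("w","s","t","ws","wst"):
    r=fitbar([O[i] for i in k],[.591,-.028,-.12],.055); print(k,r.x,np.abs(r.fun).max().round(2))
E
```

```text
1026 182 91
w [ 0.58920268 -0.02686556 -0.10788113] 11.68
s [ 0.59213415 -0.02527885 -0.12069945] 1.14
t [ 0.59052146 -0.02665891 -0.16635462] 2.4
ws [ 0.58946454 -0.0268284  -0.10803563] 11.66
wst [ 0.58958891 -0.02682361 -0.10834108] 11.65
```

```bash
python3 -m handwheel '[[0.7,0,0,0,0,0],[1.6,0,0,0,0,0],[2.3,0,0,0,0,0],[2.67,0.2,0,0,0,0],[2.67,0.8,0,0,0,0]]' 1
python3 - <<'E'
from h import *
from workcell import bot
c=bot.camera("wrist"); cv2.imwrite("pics/w4.png",c["color"][:,:,::-1])
o=bot.get_obs(); print(o["eef_pos"],o["ft_force"]); print(plan(o,[.5908,-.0272,.125],-.115+np.pi/2))
E
```

```text
clock: 7.38
eef_pos: [0.5917, -0.0274, 0.2075]
tool_rot: [-0.706, 0.041, -0.042, 0.706]
ft_force: [-0.1, -0.8, -0.5]
grip_width: 0.0851
[ 0.58958063 -0.02722729  0.20433641] [-1.59144952 -0.30875694 -1.56944639]
(array([0.061, 3.173, 0.008]), array([ 0.002, -0.012, -0.024]))
```

View pics/w4.png

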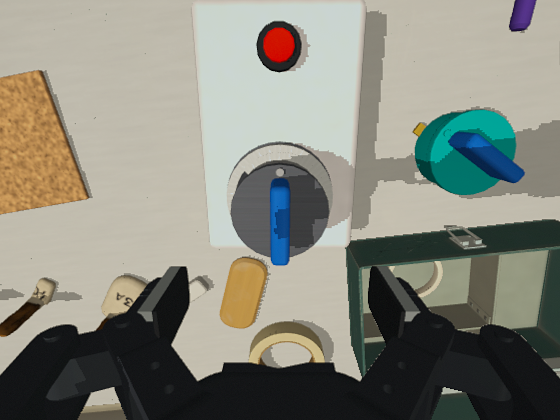

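The bar runs up column 280, midway between the pads, so I'll descend and grip.

```bash
python3 -m handwheel '[[0.05,1,0,0,0,0],[0.05,2,0,0,0,0],[0.05,2.7,0,0,0,0],[0.05,3.1,0,0,0,0],[0.05,3.1,0,0,0,0]]' 1
python3 -m handwheel '[[0,0,0,0,0,0],[0,0,0,0,0,0],[0,0,0,0,0,0],[0,0,0,0,0,0],[0,0,0,0,0,0]]' 0
python3 -m handwheel '[[0,0,0,0,0,0],[0,0,0,0,0,0],[0,0,0,0,0,0],[0,0,0,0,0,0],[0,0,0,0,0,0]]' -1
python3 - <<'E'
from h import *
from workcell import bot
c=bot.camera("wrist"); cv2.imwrite("pics/w5.png",c["color"][:,:,::-1])
o=bot.get_obs(); print(o["eef_pos"],o["ft_force"],o["ft_torque"],o["grip_width"]); print(plan(o,[.5908,-.0272,.125],-.115+np.pi/2))
E
```

```text
clock: 8.05
eef_pos: [0.5912, -0.0274, 0.1292]
tool_rot: [-0.706, 0.042, -0.041, 0.706]
ft_force: [0.5, 0.8, 0.2]
grip_width: 0.0856
clock: 8.68
eef_pos: [0.5924, -0.0275, 0.1302]
tool_rot: [-0.706, 0.041, -0.041, 0.706]
ft_force: [0.2, 0.0, -0.2]
grip_width: 0.0428
clock: 9.3
eef_pos: [0.5924, -0.0272, 0.1301]
tool_rot: [-0.706, 0.041, -0.041, 0.706]
ft_force: [-0.4, 2.0, 0.4]
grip_width: 0.0121
[ 0.59240957 -0.02715938  0.1301368 ] [0.18132999 1.71360903 0.23270739] [ 0.47271477 -0.00316294 -0.00950871] 0.012852998823967133
(array([-0.064,  0.205, -0.009]), array([-0.004, -0.011,  0.001]))
```

View pics/w5.png

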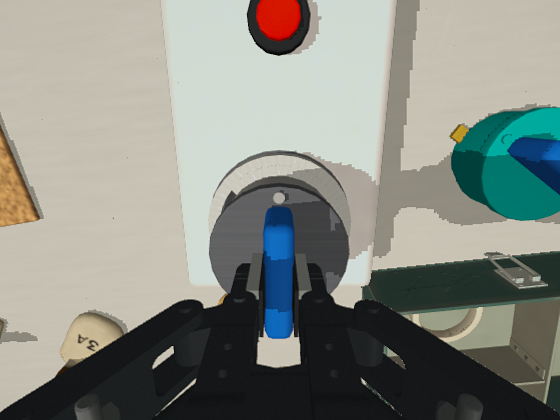

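The pads hold only the top of the bar, with TCP z at 0.130 where about 0.122 is ideal. I'll open a little, go lower and grip again.

```bash
python3 -m handwheel '[[0,0,0,0,0,0],[0,0,0,0,0,0],[-0.04,0.1,0,0,0,0],[-0.04,0.25,0,0,0,0],[-0.04,0.3,0,0,0,0]]' -0.3
python3 -m handwheel '[[0,0,0,0,0,0],[0,0,0,0,0,0],[0,0,0,0,0,0],[0,0,0,0,0,0],[0,0,0,0,0,0]]' -0.3
python3 - <<'E'
from workcell import bot
o=bot.get_obs(); print(o["eef_pos"],o["ft_force"],o["ft_torque"],o["grip_width"])
E
python3 -m handwheel '[[0,0,0,0,0,0],[0,0,0,0,0,0],[0,0,0,0,0,0],[0,0,0,0,0,0],[0,0,0,0,0,0]]' -1
python3 - <<'E'
from h import *
from workcell import bot
o=bot.get_obs(); print(o["eef_pos"],o["ft_force"],o["ft_torque"],o["grip_width"],o["joint_pos"].round(3));  print(plan(o,[.5908,-.0272,.122],-.115+np.pi/2))
E
```

```text
clock: 9.98
eef_pos: [0.591, -0.0274, 0.122]
tool_rot: [0.706, -0.042, 0.041, -0.706]
ft_force: [-0.2, -0.1, -0.4]
grip_width: 0.0298
clock: 10.6
eef_pos: [0.5914, -0.0274, 0.1226]
tool_rot: [-0.706, 0.041, -0.041, 0.706]
ft_force: [0.1, 0.4, -0.1]
grip_width: 0.0299
[ 0.59136032 -0.02736672  0.12259183] [ 0.06744849  0.36296942 -0.11201494] [0.04444886 0.02456466 0.03207563] 0.02992105642360849
clock: 11.22
eef_pos: [0.5915, -0.0271, 0.1227]
tool_rot: [-0.706, 0.041, -0.041, 0.706]
ft_force: [0.4, 2.6, 0.7]
grip_width: 0.0132
[ 0.59146163 -0.02708355  0.1226714 ] [0.41440512 2.59252712 0.66833492] [ 0.46951837 -0.00479473  0.00870912] 0.013168258005953315 [-4.600e-02  4.850e-01  7.300e-02  1.158e+00  1.000e-03  7.100e-02]
(array([-0.026,  0.027, -0.008]), array([-0.003, -0.011,  0.001]))
```

```bash
cat > st.py <<'E'
from h import *
from workcell import bot
o=bot.get_obs(); m=R.from_quat(o["tool_rot"]).as_matrix(); zy=np.degrees(np.arctan2(m[1,2],m[0,2]))
print("t",o["clock"].round(2),"turn",((zy-83.1+90)%180-90).round(2),((zy-83.1)%180).round(2),"pos",o["eef_pos"].round(4),"F",o["ft_force"].round(2),"T",o["ft_torque"].round(3),"w",o["grip_width"].round(4),"tilt",np.degrees(np.arccos(-m[2,1])).round(2),"tau6",o["tau"][5].round(3))
E
python3 -m handwheel '[[0,0,0,0,-0.2,0],[0,0,0,0,-0.5,0],[0,0,0,0,-0.8,0],[0,0,0,0,-1,0],[0,0,0,0,-1,0]]' -1
python3 st.py
```

```text
clock: 11.85
eef_pos: [0.5913, -0.0281, 0.1226]
tool_rot: [0.707, 0.02, -0.02, -0.706]
ft_force: [0.1, -1.5, 2.1]
grip_width: 0.0131Traceback (most recent call last):
  File "st.py", line 4, in <module>
    print("t",o["clock"].round(2),"turn",((zy-83.1+90)%180-90).round(2),((zy-83.1)%180).round(2),"pos",o["eef_pos"].round(4),"F",o["ft_force"].round(2),"T",o["ft_torque"].round(3),"w",o["grip_width"].round(4),"tilt",np.degrees(np.arccos(-m[2,1])).round(2),"tau6",o["tau"][5].round(3))
              ^^^^^^^^^^^^^^^^
AttributeError: 'float' object has no attribute 'round'
```

```bash
sed -i 's/o\["clock"\].round(2)/o["clock"]/; s/o\["grip_width"\].round(4)/o["grip_width"]/' st.py
python3 st.py; cp pics/w5.png pics/w5b.png
python3 -m handwheel '[[0,0,0,0,-0.3,0],[0,0,0,0,-0.8,0],[0,0,0,0,-1.2,0],[0,0,0,0,-1.5,0],[0,0,0,0,-1.5,0]]' -1
python3 st.py
```

```text
t 11.85 turn 10.18 10.18 pos [ 0.5913 -0.0281  0.1226] F [ 0.06 -1.45  2.09] T [-0.426  0.153  0.112] w 0.01313719295793527 tilt 0.08 tau6 -0.004
clock: 12.48
eef_pos: [0.5915, -0.0277, 0.1226]
tool_rot: [0.698, 0.112, -0.112, -0.698]
ft_force: [-0.6, -1.1, 1.6]
grip_width: 0.0129
t 12.475 turn 25.15 25.15 pos [ 0.5915 -0.0277  0.1226] F [-0.62 -1.09  1.63] T [-0.314  0.029  0.061] w 0.012933134456033947 tilt 0.04 tau6 -0.037
```

```bash
python3 -m handwheel '[[0,0,0,0,-0.4,0],[0,0,0,0,-0.9,0],[0,0,0,0,-1.3,0],[0,0,0,0,-1.6,0],[0,0,0,0,-1.6,0]]' -1 >/dev/null
python3 st.py
python3 -m handwheel '[[0,0,0,0,-0.1,0],[0,0,0,0,-0.2,0],[0,0,0,0,-0.3,0],[0,0,0,0,-0.3,0],[0,0,0,0,-0.3,0]]' -1 >/dev/null
python3 st.py
```

```text
t 13.1 turn 41.12 41.12 pos [ 0.5916 -0.0276  0.1226] F [ 0.18 -1.85  1.02] T [-0.388 -0.072  0.042] w 0.012956860973196045 tilt 0.04 tau6 -0.04
t 13.725 turn 44.2 44.2 pos [ 0.5915 -0.0275  0.1227] F [ 0.02 -2.43  1.54] T [-0.544 -0.134  0.039] w 0.013259035596793745 tilt 0.02 tau6 0.046
```

```bash
python3 -m handwheel '[[0,0,0,0,-0.1,0],[0,0,0,0,-0.2,0],[0,0,0,0,-0.3,0],[0,0,0,0,-0.3,0],[0,0,0,0,-0.3,0]]' -1 >/dev/null
python3 st.py
```

```text
t 14.35 turn 47.2 47.2 pos [ 0.5914 -0.0274  0.1227] F [-0.14 -1.92  2.57] T [-0.483 -0.099 -0.042] w 0.012985354750509406 tilt 0.01 tau6 0.052
```

```bash
python3 -m handwheel '[[0,0,0,0,-0.1,0],[0,0,0,0,-0.2,0],[0,0,0,0,-0.25,0],[0,0,0,0,-0.25,0],[0,0,0,0,-0.25,0]]' -1 >/dev/null
python3 st.py
```

```text
t 14.975 turn 49.7 49.7 pos [ 0.5914 -0.0274  0.1226] F [ 0.03 -2.16  3.03] T [-0.427 -0.093  0.013] w 0.012894359127932286 tilt 0.0 tau6 0.001
```

```bash
python3 -m handwheel '[[0,0,0,0,-0.1,0],[0,0,0,0,-0.2,0],[0,0,0,0,-0.25,0],[0,0,0,0,-0.25,0],[0,0,0,0,-0.25,0]]' -1 >/dev/null
python3 st.py
```

```text
t 15.6 turn 52.2 52.2 pos [ 0.5914 -0.0273  0.1226] F [-0.19 -1.77  3.52] T [-0.434 -0.118 -0.019] w 0.012864751056977475 tilt 0.01 tau6 -0.004
```

```bash
python3 -m handwheel '[[0,0,0,0,-0.1,0],[0,0,0,0,-0.2,0],[0,0,0,0,-0.3,0],[0,0,0,0,-0.3,0],[0,0,0,0,-0.3,0]]' -1 >/dev/null
python3 st.py
```

```text
t 16.225 turn 55.21 55.21 pos [ 0.5914 -0.0274  0.1226] F [ 0.79 -1.13  4.82] T [-0.426 -0.111  0.047] w 0.01294721691219198 tilt 0.01 tau6 0.048
```

```bash
python3 -m handwheel '[[0,0,0,0,-0.1,0],[0,0,0,0,-0.2,0],[0,0,0,0,-0.3,0],[0,0,0,0,-0.3,0],[0,0,0,0,-0.3,0]]' -1 >/dev/null
python3 st.py
```

```text
t 16.85 turn 58.2 58.2 pos [ 0.5914 -0.0274  0.1226] F [ 0.57 -1.48  5.28] T [-0.4   -0.118  0.009] w 0.012780968052171259 tilt 0.01 tau6 0.042
```

```bash
python3 -m handwheel '[[0,-0.01,0,0,-0.1,0],[0,-0.01,0,0,-0.2,0],[0,-0.01,0,0,-0.3,0],[0,-0.01,0,0,-0.3,0],[0,-0.01,0,0,-0.3,0]]' -1 >/dev/null
python3 st.py
```

```text
t 17.475 turn 61.2 61.2 pos [ 0.5913 -0.0274  0.1227] F [ 0.31 -2.33  1.84] T [-0.526 -0.337 -0.009] w 0.013013652192123866 tilt 0.02 tau6 0.046
```

```bash
python3 -m handwheel '[[0,0,0,0,-0.1,0],[0,0,0,0,-0.2,0],[0,0,0,0,-0.3,0],[0,0,0,0,-0.3,0],[0,0,0,0,-0.3,0]]' -1 >/dev/null
python3 st.py
```

```text
t 18.1 turn 64.2 64.2 pos [ 0.5912 -0.0274  0.1226] F [ 0.43 -2.21  1.3 ] T [-0.525 -0.237  0.047] w 0.013268179395313023 tilt 0.02 tau6 0.007
```

```bash
python3 -m handwheel '[[0,0,0,0,-0.1,0],[0,0,0,0,-0.2,0],[0,0,0,0,-0.3,0],[0,0,0,0,-0.3,0],[0,0,0,0,-0.3,0]]' -1 >/dev/null
python3 st.py
```

```text
t 18.725 turn 67.19 67.19 pos [ 0.5913 -0.0273  0.1227] F [ 0.77 -0.94  0.53] T [-0.422 -0.357  0.004] w 0.013439248003534986 tilt 0.02 tau6 -0.027
```

```bash
python3 -m handwheel '[[0,0,0,0,-0.1,0],[0,0,0,0,-0.2,0],[0,0,0,0,-0.25,0],[0,0,0,0,-0.25,0],[0,0,0,0,-0.25,0]]' -1 >/dev/null
python3 st.py
```

```text
t 19.35 turn 69.69 69.69 pos [ 0.5912 -0.0273  0.1227] F [ 1.31 -2.3  -1.16] T [-0.409 -0.298 -0.2  ] w 0.0129797889723014 tilt 0.02 tau6 -0.228
```

Torque of -0.20 N m suggests the stop. I'll confirm with a small further turn.

```bash
python3 -m handwheel '[[0,0,0,0,-0.05,0],[0,0,0,0,-0.1,0],[0,0,0,0,-0.15,0],[0,0,0,0,-0.15,0],[0,0,0,0,-0.15,0]]' -1 >/dev/null
python3 st.py; python3 -c "
from workcell import bot
for n in range(2): bot.camera('top')
"; python3 st.py
```

```text
t 19.975 turn 71.19 71.19 pos [ 0.5913 -0.0273  0.1227] F [ 1.79 -1.78 -2.17] T [-0.341 -0.303 -0.391] w 0.013334396147197777 tilt 0.02 tau6 -0.381
t 20.075 turn 71.19 71.19 pos [ 0.5912 -0.0273  0.1227] F [ 0.05 -1.54 -2.91] T [-0.323 -0.273 -0.38 ] w 0.013300360698010874 tilt 0.02 tau6 -0.382
```

```bash
python3 -m handwheel '[[0,0,0,0,0.1,0],[0,0,0,0,0.2,0],[0,0,0,0,0.28,0],[0,0,0,0,0.28,0],[0,0,0,0,0.28,0]]' -1 >/dev/null
python3 st.py; python3 -c "
from workcell import bot
bot.camera('top')
"; python3 st.py
```

```text
t 20.7 turn 68.41 68.41 pos [ 0.5913 -0.0272  0.1226] F [ 1.06 -0.36 -3.57] T [-0.191 -0.268 -0.028] w 0.012748345717597248 tilt 0.02 tau6 -0.058
t 20.75 turn 68.4 68.4 pos [ 0.5913 -0.0272  0.1227] F [-0.31 -1.14 -2.61] T [-0.155 -0.261 -0.034] w 0.01257263684105627 tilt 0.02 tau6 -0.056
```

It is just touching, so I'll start a slow lift.

```bash
python3 -m handwheel '[[0,-0.02,0,0,0,0],[0,-0.04,0,0,0,0],[0,-0.06,0,0,0,0],[0,-0.08,0,0,0,0],[0,-0.08,0,0,0,0]]' -1 >/dev/null
python3 st.py
python3 -m handwheel '[[0,-0.02,0,0,0,0],[0,-0.03,0,0,0,0],[0,-0.04,0,0,0,0],[0,-0.05,0,0,0,0],[0,-0.05,0,0,0,0]]' -1 >/dev/null
python3 st.py
```

```text
t 21.375 turn 68.39 68.39 pos [ 0.5911 -0.0274  0.1247] F [ 0.41 -0.13 -6.87] T [-0.212 -0.309 -0.082] w 0.012611173735688161 tilt 0.03 tau6 -0.075
t 22.0 turn 68.39 68.39 pos [ 0.5913 -0.0273  0.1261] F [ 0.26 -0.26 -6.1 ] T [-0.201 -0.162 -0.011] w 0.012534179663531726 tilt 0.01 tau6 -0.066
```

```bash
python3 -m handwheel '[[0,-0.03,0,0,0,0],[0,-0.06,0,0,0,0],[0,-0.09,0,0,0,0],[0,-0.12,0,0,0,0],[0,-0.12,0,0,0,0]]' -1 >/dev/null
python3 st.py
python3 -m handwheel '[[0,-0.1,0,0,0,0],[0,-0.2,0,0,0,0],[0,-0.3,0,0,0,0],[0,-0.4,0,0,0,0],[0,-0.4,0,0,0,0]]' -1 >/dev/null
python3 st.py
```

```text
t 22.625 turn 68.4 68.4 pos [ 0.5914 -0.0273  0.1293] F [-0.5  -0.02 -5.96] T [-0.017  0.022 -0.049] w 0.012837496256282119 tilt 0.01 tau6 -0.001
t 23.25 turn 68.39 68.39 pos [ 0.5916 -0.0274  0.1394] F [ 0.11  0.22 -4.69] T [-0.033  0.038 -0.033] w 0.012813499613808586 tilt 0.04 tau6 -0.0
```

```bash
python3 -m handwheel '[[0,-0.3,0,0,0,0],[0,-0.9,0,0,0,0],[0,-1.6,0,0,0,0],[0,-2.1,0,0,0,0],[0,-2.3,0,0,0,0]]' -1 >/dev/null
python3 st.py
python3 - <<'E'
from h import *
from workcell import bot
o=bot.get_obs(); print(plan(o,[.516,-.3235,.20]),o["joint_pos"].round(3))
for n in("wrist","side"):
    c=bot.camera(n); cv2.imwrite(f"pics/{n}7.png",c["color"][:,:,::-1])
E
```

```text
t 23.875 turn 68.39 68.39 pos [ 0.5921 -0.0274  0.1982] F [ 0.2  -0.44 -4.94] T [ 0.022  0.032 -0.064] w 0.013108013197639157 tilt 0.14 tau6 -0.0
[-11.861  -0.077  -2.98 ] [-0.046  0.438  0.201  1.331 -0.    -1.119]
```

View pics/side7.png

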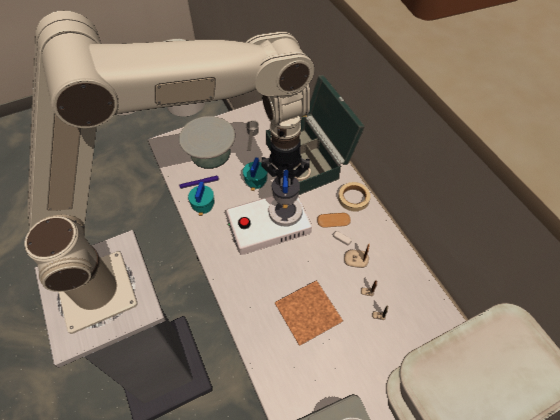

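View pics/wrist7.png

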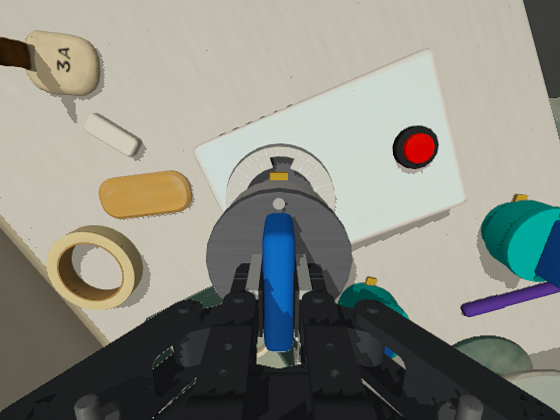

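The jar is out and the button is still down. I'll carry it to the mat.

```bash
python3 -m handwheel '[[-0.5,0,-0.1,0,0,0],[-1.5,0,-0.4,0,0,0],[-3,0,-0.8,0,0,0],[-4.5,0,-1.2,0,0,0],[-6,0,-1.5,0,0,0]]' -1 >/dev/null
python3 -m handwheel '[[-1.5,0,-0.4,0,0,0],[-3,0,-0.8,0,0,0],[-4.5,0,-1.2,0,0,0],[-5.5,0,-1.4,0,0,0],[-5.85,0,-1.48,0,0,0]]' -1 >/dev/null
python3 -m handwheel '[[0,0.5,0,0,0,0],[0,1.5,0,0,0,0],[0,2.5,0,0,0,0],[0,3.2,0,0,0,0],[0,3.4,0,0,0,0]]' -1 >/dev/null
python3 st.py
python3 - <<'E'
from h import *
from workcell import bot
for n in("wrist","side","top"):
    c=bot.camera(n); cv2.imwrite(f"pics/{n}8.png",c["color"][:,:,::-1])
o=bot.get_obs(); print(plan(o,[.516,-.3235,.0737]),o["joint_pos"].round(3))
E
```

```text
t 25.85 turn 68.5 68.5 pos [ 0.5143 -0.321   0.109 ] F [-0.67 -0.07 -5.37] T [-0.026 -0.024  0.038] w 0.012948215925487394 tilt 0.28 tau6 0.001
[-0.027  1.513 -0.029] [-0.559  0.525  0.108  1.154  0.    -1.633]
```

View pics/side8.png

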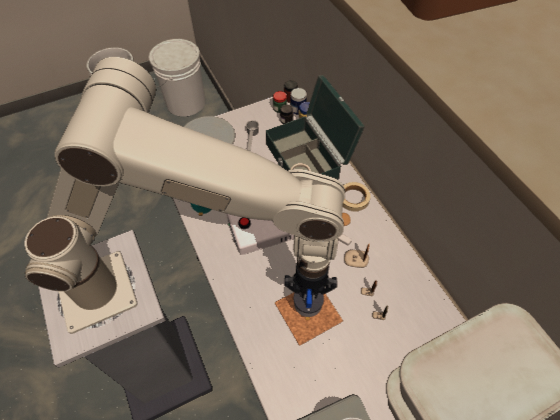

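View pics/wrist8.png

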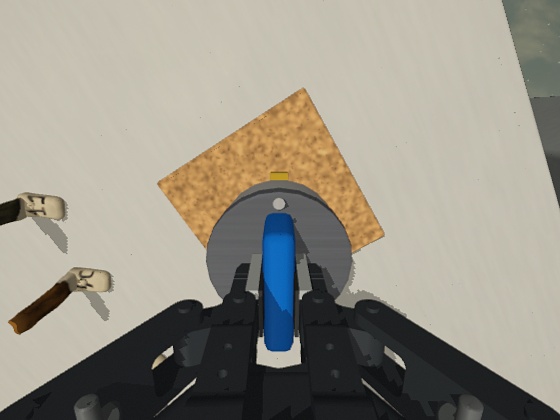

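The wrist view shows three mat corners, at (304,88), (158,183) and (384,235). I'll use them to check the mat's centre.

Run:
```python
from h import *
from workcell import bot
c=bot.camera("wrist"); C=fromcam(c)
p=[atz(C,u,.006) for u in((304,88),(158,183),(384,235))]
print(p,(p[1]+p[2])/2,np.linalg.norm(p[0]-p[1]),np.linalg.norm(p[0]-p[2]))
o=bot.get_obs(); print(plan(o,[.516,-.3235,.0737]),o["eef_pos"])
```

```text
[array([ 0.45294913, -0.39819626,  0.006     ]), array([ 0.59105361, -0.3905403 ,  0.006     ]), array([ 0.44595123, -0.25989273,  0.006     ])] [ 0.51850242 -0.32521652  0.006     ] 0.13831653024142082 0.1384804578328314
[-0.018  1.54  -0.005] [ 0.51607302 -0.32303127  0.1121923 ]
```

```bash
python3 -m handwheel '[[0,0.4,0,0,0,0],[0,0.8,0,0,0,0],[0,1.1,0,0,0,0],[0,1.3,0,0,0,0],[0,1.36,0,0,0,0]]' -1 >/dev/null
python3 st.py
python3 -m handwheel '[[0,0.03,0,0,0,0],[0,0.06,0,0,0,0],[0,0.09,0,0,0,0],[0,0.12,0,0,0,0],[0,0.12,0,0,0,0]]' -1 >/dev/null
python3 st.py
```

```text
t 26.675 turn 68.39 68.39 pos [ 0.5152 -0.3231  0.077 ] F [-0.31  0.65 -5.11] T [-0.011  0.007 -0.003] w 0.012699437011940783 tilt 0.05 tau6 0.0
t 27.3 turn 68.39 68.39 pos [ 0.5154 -0.3232  0.0745] F [ 0.23  0.24 -6.03] T [-0.044  0.011  0.039] w 0.01284749900849211 tilt 0.01 tau6 -0.0
```

```bash
python3 -m handwheel '[[0,0.02,0,0,0,0],[0,0.04,0,0,0,0],[0,0.06,0,0,0,0],[0,0.06,0,0,0,0],[0,0.06,0,0,0,0]]' -1 >/dev/null
python3 st.py
```

```text
t 27.925 turn 68.39 68.39 pos [ 0.5155 -0.3233  0.0737] F [-2.8   1.92  1.6 ] T [0.328 0.559 0.032] w 0.01287652007352975 tilt 0.03 tau6 0.0
```

Contact made: the load has gone from -6 N to +1.6 N. I'll release and retreat.

```bash
python3 -m handwheel '[[0,0,0,0,0,0],[0,0,0,0,0,0],[0,0,0,0,0,0],[0,0,0,0,0,0],[0,0,0,0,0,0]]' 0.3 >/dev/null
python3 st.py
python3 -m handwheel '[[0,-0.5,0,0,0,0],[0,-1.2,0,0,0,0],[0,-2.4,0,0,0,0],[0,-4,0,0,0,0],[0,-5,0,0,0,0]]' 0.3 >/dev/null
python3 st.py
python3 -m handwheel '[[0,0,0,0,0,0],[0,0,0,0,0,0],[0,0,0,0,0,0],[0,0,0,0,0,0],[0,0,0,0,0,0]]' 0.3 >/dev/null
python3 - <<'E'
from h import *
from workcell import bot
c=bot.camera("wrist"); cv2.imwrite("pics/wrist9.png",c["color"][:,:,::-1])
s=bot.camera("side"); cv2.imwrite("pics/side9.png",s["color"][:,:,::-1])
E
```

```text
t 28.55 turn 68.39 68.39 pos [ 0.5155 -0.3233  0.0731] F [ 0.85 -0.24  0.75] T [-0.035  0.014 -0.015] w 0.055509213968639726 tilt 0.01 tau6 -0.0
t 29.175 turn 68.39 68.39 pos [ 0.5163 -0.3238  0.2015] F [ 0.74 -0.23 -0.69] T [0.043 0.016 0.006] w 0.05570721286006136 tilt 0.23 tau6 -0.0
```

View pics/wrist9.png

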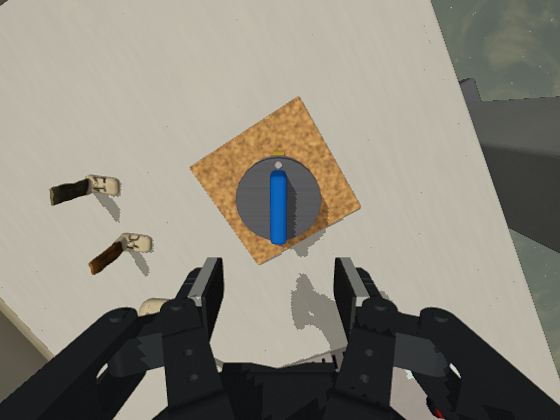

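View pics/side9.png

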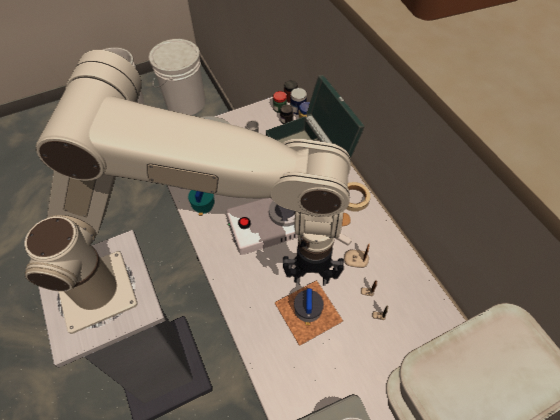

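The jar stands upright on the mat, with its lid at about (279,199) in the wrist view and the mat corners around it. The gripper is clear. In the side view the button at (244,222) is still down.

```bash
python3 -c "
from workcell import bot
print(bot.job_done())"
```

```text
the job is handed in; nothing more can be done
None
```

I took the jar off the mill and set it upright on the cork mat, then handed the job in at about 30 s. No verdict was reported.

- **Button:** I pressed it until the force rose to 10 N at z = 68 mm, which matches its end stop. In the later pictures it is still down.
- **Grip:** My first grip held only the top of the blue bar, so I opened, went 8 mm lower and gripped again before turning.
- **Turn:** The stop showed at about 68° counter-clockwise. I went in as far as 0.39 N m, a little under 3° past first touch, then eased back to about 0.03 N m.
- **Lift:** The jar came out freely. The upward pull never exceeded about 7 N, roughly its own weight.
- **Placing:** I released the jar at (0.5155, -0.3233). The two estimates of the mat centre were (0.516, -0.3235) and (0.5185, -0.325), so they differ by about 3 mm, well inside the 30 mm allowed. The highest force reading on set-down was about 4 N.
- **Last check:** After release the pictures show the jar upright on the mat and the gripper clear. The tool force reads about zero. I saw nothing else disturbed, though I did not measure the other objects' positions.

Two early fits disagreed with the other measurements and were not relied on. The fit to the mill's deck corners was off by several millimetres, and the wrist-camera fit of the bar's outline left a large residual. I used the two-view triangulation and the button-to-jar distance instead; these agreed with each other.

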